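# Push out the filter slide of the dental-lab extractor with the pin tool

## Robot

A 6-joint arm with a two-finger parallel gripper is mounted at the origin on the work surface. World frame = base frame: x ahead of the robot, y to its left, z up, the work surface at z = 0. Lengths are in m, angles in degrees, forces in N, time in s.
With the tool pointing down it reaches from about 0.4 to 0.825 m from the base axis. Payload 7 kg.
Tool frame: the origin (TCP) lies midway between the tips of the shut fingers; the grasp point (between the pads) lies 19 mm behind it; z points along the fingers, y is the line along which they close (so a half turn about z gives the same grasp; the last joint's range is limited). The gripper opens to 88 mm and grips with 3 to 60 N. Pads are 19 mm wide; open, the fingers measure 130 mm over their backs; the gripper's body (78 mm by 193 mm) begins 47 mm behind the grasp point.
Start: joints at [-54.941, 20.546, 0.682, 0, -70.136, -16.507], TCP at [0.215, -0.64, 0.227] pointing down, gripper open.
Joint ranges: [-176.03, 176.03], [-82.01, 121.73], [-58.28, 71.71], [-173.87, 95.51], [-174.79, -0.11], [-173.66, 173.66]. Speed limits (degrees/s): [136.94, 136.94, 172.46, 180, 180, 180].

## Interface

Orientations are given as [roll, pitch, yaw] about the fixed x, y, z axes, in that order (R = Rz(yaw) Ry(pitch) Rx(roll)).
In Python, from plant import ctrl gives the robot as it stands.
- The arm moves only by the tool arm_command, never from a script. Its argument "steps" is a list of rows, each an object with "translation": the shift along the tool's x, y, z in mm, a list of three; "rotation": the turn, a rotation vector about the tool's x, y, z in units of 5 degrees (1.0 is 5 degrees), a list of three; "claw": the finger opening in mm, from 0 to 87.6. In form: [{"translation": [x, y, z], "rotation": [rx, ry, rz], "claw": claw}, ...]. A call has 1 to 5 rows; each row is the pose to reach, as a shift and turn from the pose commanded when the call began, along the tool's axes at that moment; what a row does not reach only later rows make up. A row lasts 1/10 s, in which the tool goes at most 50 mm and 8.59 degrees, less where a joint would pass 70% of its speed; a pose out of reach is approached as far as the arm can. A call with a gripper value outside its range is refused whole. The fingers move at their own pace and stop on an object; the grip force is fixed at half the most. Time passes only in rows, so rows that repeat a pose let the fingers close. It gives the time, the measured TCP pose, the force, the opening and the grip force at its end, in the units of the state.
- ctrl.get_obs(): the state, without advancing time (a new reading comes with each control period).
- ctrl.snapshot(name): name is "side" or "top"; returns (picture, depth): 400x640x3 uint8, red, green, blue; 400x640 float32, m along the optical axis (not along the pixel's ray), 0 where there is no reading.
- ctrl.calibration(name): a dict with "vertical_fov" (degrees; the focal length in pixels is half the picture's height over the tangent of half this angle, whatever the lens; pixels are square), "cx", "cy" (the principal point, pixels), "k1" (the pictures are not rectified: a ray, as slopes to the right and down, at radius r is drawn at 1 + k1 r^2 times it, then the intrinsics apply), "rvec" (rotation vector, rad) and "tvec" (3), from world to camera coordinates, as OpenCV has them. Camera axes: x right, y down, z forward; pixel columns grow to the right and rows downward; lengths in m; the calibration is good to about 2 mm. A picture is of the moment at which its call begins. calibration takes no time and is no camera call.
- ctrl.close_job(): hands the job in; it is judged then, once.
The state is a dict: "clock": time; "joint_pos": joint angles; "qvel": joint speeds; "tau": joint torques, N m; "tool_pos": TCP position; "orientation": TCP orientation; "force": force on the tool from outside, world axes, zero at the start; "moment": the same for the moment, N m; "opening": finger opening in m; "gripper_force": force on a finger pad.
Only numpy, scipy, OpenCV 4.12 (cv2) and the standard library are available. Lean on these libraries where they do the work, as an engineer would, in place of code of your own. Each camera call takes 0.05 s, during which the arm holds its last target. There are 200 camera calls.

## Task

Take the pin tool from its wooden stand, press the orange release button at the bottom of the recess in the blue filter slide and, keeping it held down, push the slide out with the pin until it is all the way out. Work gently: do not force the extractor or touch it with the gripper. Then stand the tool upright in the hole of its stand, fully home, let go, and leave the other things where they are.

Things in the scene. Friction and masses are not known exactly. Their poses are not given: they have to be found in the camera images.
- unit: Cream dust extractor, fixed, 200 (x) x 130 (y) mm, about 89 mm high; origin at the centre of its underside, z up. In its top, between cream cheeks that stand 4 mm higher, lies a blue filter slide 60 mm wide, 14 mm thick, x = -96 to +20 mm when shut; it leaves along the unit's own -x. A cream cover lies behind it. Delicate: keep the tool's force on it below 22 N and press nowhere with the fingers.
- deck (a point): Nominal point on the slide's top, 50 mm to the unit's -x of the recess, 85 mm above the underside, on the fixed frame. The rubber-footed head (slide, cheeks, cover) has settled on its feet, up to 10 mm higher or lower than stated and pitched up to 0.08 rad either way about the unit's y axis through the recess, so the slide rises or sinks up to 3.5 mm on its way. This is not measured: feel for it.
- recess (a point): Nominal centre of the recess mouth in the slide's top when shut, 85 mm above the underside at the unit's x = y = 0 (fixed frame: does not follow the slide); x, y true, height up to 10 mm off. Square hole 10 x 10 mm with a white frame; the orange button lies 9 mm below its mouth. Button spring: 3 N to start, 1 N more per mm, slide freed from 4 mm down (7 N), stop at 6.5 mm (9.5 N).
- slide (a joint): How far the blue slide is pushed out, m: 0 shut and locked, 0.044 against its rubber end stop. It slides with 2.5 to 4 N, pushed by the pin on the recess wall. Under it is a rack: where the button comes up the slide catches on the next tooth (every 11 mm), so hold the button down all the way. Past 0.040 it is behind the last tooth and stays locked out when the button is let up.
- pin_tool_center (a point): Pin tool: point on its axis 60 mm above the pin's tip, in its green handle; z from tip to handle. From the tip up: steel pin 5 mm diameter, 30 mm long; steel collar 26 mm diameter, 5 mm thick; green square handle 14 x 14 mm (sides along x and y), 35 to 87 mm above the tip. 0.06 to 0.1 kg. Starts upright in its stand, collar on the wood.
- seat (a point): Mouth of the hole in the top of the wooden tool stand (fixed block, 70 x 70 x 38 mm): hole 9 mm in diameter, 34 mm deep, z up. With the tool home its collar rests on the wood and its centre point is 30 mm above this point.
- denture: Pink denture arch with white teeth, loose, about 68 mm across and 22 mm high, origin at the centre of its arc on the bench.
- paste_jar: Small white jar with a blue cap, loose, 48 mm in diameter, 50 mm high, origin under its centre.
- plaster_model: Plaster cast of a jaw, loose, 55 x 65 x 30 mm, origin under its centre.
Not all that is in view belongs to the job. Leave any red or yellow look-alike of the part that bears seat alone.

How it is judged:
By the outcome, as a careful person would: the job done as asked, in the order asked, and still so for the second after the job is handed in, with the robot touching nothing.
It also fails if it takes over 72 s, if anything falls off the work surface, if the arm or the gripper's body presses on something with over 40 N, if the wrist force passes 120 N, or if a joint passes its speed limit or range.

## Working session

There is one attempt and no reset: what is moved stays moved. The work goes in short steps, Python scripts to look and compute and a tool call to move; the robot and the scene stay as the last step left them, time stands still between calls to the robot, and variables do not carry over. Pictures are saved under pics/ and viewed, at most 10 in all, crops included, and the job is handed in when it is done.

Besides the shell and the picture viewer there is one more tool, called as name(argument=value, ...), one argument or row to a line, values as JSON. arm_command: Moves the arm, as the interface text tells. Its arguments: {"type":"object","properties":{"steps":{"type":"array"}},"required":["steps"]}

```bash
mkdir -p pics
cat > h.py <<'E'
import numpy as np, cv2
from plant import ctrl
def cam(n):
    c=ctrl.calibration(n); f=200/np.tan(np.radians(c["vertical_fov"])/2)
    R=cv2.Rodrigues(np.array(c["rvec"],float))[0]; t=np.array(c["tvec"],float).ravel()
    return c,f,R,t
def ray(n,u,v):
    c,f,R,t=cam(n); d=np.array([(u-c["cx"])/f,(v-c["cy"])/f]); s=d.copy()
    for _ in range(30): s=d/(1+c["k1"]*(s@s))
    return -R.T@t, R.T@np.array([s[0],s[1],1.])
def onz(n,u,v,z):
    o,d=ray(n,u,v); return o+d*(z-o[2])/d[2]
def dep(n,u,v,D):
    o,d=ray(n,u,v); return o+d*D[int(round(v)),int(round(u))]
def two(a,pa,b,pb):
    o1,d1=ray(a,*pa);o2,d2=ray(b,*pb)
    s=np.linalg.lstsq(np.c_[d1,-d2],o2-o1,rcond=None)[0]
    p,q=o1+d1*s[0],o2+d2*s[1]; return (p+q)/2,np.linalg.norm(p-q)
E
python3 - <<'E'
from h import *
for n in("side","top"):
    p,d=ctrl.snapshot(n); cv2.imwrite(f"pics/{n}0.png",p[:,:,::-1]); np.save(f"pics/{n}0.npy",d)
    print(n,ctrl.calibration(n),(d>0).mean())
print(ctrl.get_obs())
E
```

```text
side {'vertical_fov': 57.04575012793591, 'cx': 324.68419939594526, 'cy': 196.16330825332568, 'k1': -0.04147599569266505, 'rvec': array([ 0.77607732, -2.46595707,  1.2148579 ]), 'tvec': array([0.49179902, 0.25874662, 0.44273841])} 0.99612890625
top {'vertical_fov': 54.15482220102978, 'cx': 320.0619755388916, 'cy': 198.08909977938785, 'k1': -0.06430690324893343, 'rvec': array([ 2.20191488, -2.18989982,  0.06071645]), 'tvec': array([0.00165135, 0.56722379, 0.85178773])} 0.99616796875
{'clock': 0.1, 'joint_pos': array([-5.49416367e+01,  2.05875093e+01,  6.38895428e-01, -1.75040585e-02,
       -7.01347525e+01, -1.65083922e+01]), 'qvel': array([ 0.02560517,  0.01467849,  0.16118916,  0.07900189,  0.03414383,
       -0.05385478]), 'tau': array([-8.71877110e-04, -5.84163952e+01,  2.93753922e+01,  7.01546296e+00,
        1.01958291e-02, -6.66019355e-05]), 'tool_pos': array([ 0.2145927 , -0.63952507,  0.22571412]), 'orientation': array([ 1.79915394e+02, -7.91374710e-03, -1.61455983e+02]), 'force': array([ 0.01054309, -0.75798447, -0.82963396]), 'moment': array([-0.0285612 ,  0.03200165,  0.01660981]), 'gripper_force': 0.0, 'opening': 0.08765963364785614}
```

View pics/side0.png

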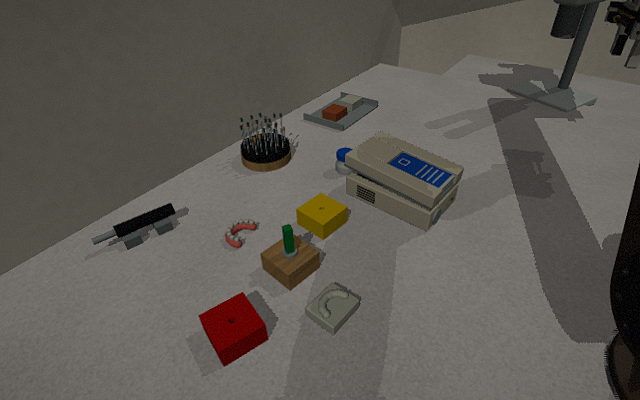

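View pics/top0.png

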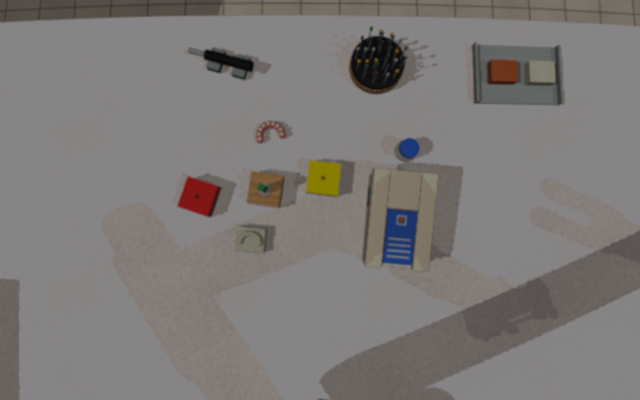

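Wooden stand with the green tool is at top (265,188), side (290,258). Look-alikes are red at top (199,196), side (232,325), and yellow at top (323,178), side (322,213). I choose the wooden one holding the green handle. The unit is at top (401,220), and the slide exits toward the robot (image bottom). I'll check this with one close crop and measure.

Run:
```python
from h import *
T=cv2.imread("pics/top0.png");S=cv2.imread("pics/side0.png")
A=cv2.resize(T[165:215,235:295],None,fx=6,fy=6,interpolation=cv2.INTER_CUBIC)  
B=cv2.resize(S[215:290,250:330],(360,338),interpolation=cv2.INTER_CUBIC)
C=cv2.resize(T[165:275,360:440],(218,300),interpolation=cv2.INTER_CUBIC)
D=cv2.resize(S[130:225,340:470],(410,300),interpolation=cv2.INTER_CUBIC)
im=np.zeros((600,800,3),np.uint8); im[:300,:360]=A; im[:300,360:578]=C; im[300:600,:360]=B[:300]; im[300:,380:790]=D
cv2.imwrite("pics/crop.png",im)
Td,Sd=np.load("pics/top0.npy"),np.load("pics/side0.npy")
def blobs(n,I,D,lo,hi,amin):
    m=cv2.inRange(cv2.cvtColor(I,cv2.COLOR_BGR2HSV),lo,hi)
    for c in cv2.findContours(m,0,2)[0]:
        if cv2.contourArea(c)<amin: continue
        (x,y),wh,a=cv2.minAreaRect(c); print(n,lo[0],(round(x,1),round(y,1)),np.round(wh,1),round(a,1),np.round(dep(n,x,y,D),4))
for nm,I,D in(("top",T,Td),("side",S,Sd)):
    print("green");blobs(nm,I,D,(45,80,30),(85,255,255),8)
    print("blue");blobs(nm,I,D,(105,150,60),(125,255,255),100)
    print("wood");blobs(nm,I,D,(8,90,60),(20,200,255),150)
print("orange button");blobs("top",T,Td,(0,100,80),(15,255,255),3)
for u in range(395,408): print([list(T[v,u]) for v in (219,221)] if u%3==0 else "",end="")
```

```text
green
top 45 (261.5, 187.0) [6. 7.] 90.0 [0.5846 0.123  0.0959]
blue
top 105 (399.4, 236.5) [28.6 52.6] 5.5 [ 0.4864 -0.156   0.0887]
top 105 (409.0, 148.0) [18. 18.] 90.0 [ 0.6742 -0.1857  0.0507]
wood
top 8 (265.0, 188.9) [32.5 31.6] 8.7 [0.5817 0.1175 0.0843]
top 8 (502.0, 70.5) [21. 30.] 90.0 [ 0.8585 -0.4063  0.03  ]
green
side 45 (288.1, 238.5) [28.8  9.5] 83.3 [0.5782 0.133  0.0777]
blue
side 105 (419.8, 168.9) [60.8 17.3] 25.0 [ 0.4836 -0.154   0.0883]
wood
side 8 (290.5, 259.3) [47.1 53.5] 50.7 [0.5745 0.1367 0.0354]
side 8 (265.5, 163.3) [14.7 46.4] 85.0 [ 0.8287 -0.0761  0.0207]
orange button
top 0 (401.0, 219.5) [3. 2.] 90.0 [ 0.5207 -0.1606  0.0831]
top 0 (197.3, 195.8) [31.9 32.3] 18.4 [0.5705 0.2765 0.0214]
top 0 (283.3, 133.5) [4.3 8.2] 21.8 [0.7105 0.0874 0.0199]
top 0 (266.5, 132.2) [11.4 23.3] 62.1 [0.7177 0.1275 0.0008]
top 0 (504.0, 70.5) [21. 26.] 90.0 [ 0.8592 -0.4116  0.0286]
[[np.uint8(109), np.uint8(76), np.uint8(62)], [np.uint8(109), np.uint8(81), np.uint8(68)]][[np.uint8(52), np.uint8(54), np.uint8(81)], [np.uint8(59), np.uint8(52), np.uint8(71)]][[np.uint8(37), np.uint8(50), np.uint8(103)], [np.uint8(49), np.uint8(45), np.uint8(82)]][[np.uint8(106), np.uint8(90), np.uint8(84)], [np.uint8(108), np.uint8(92), np.uint8(84)]]
```

View pics/crop.png

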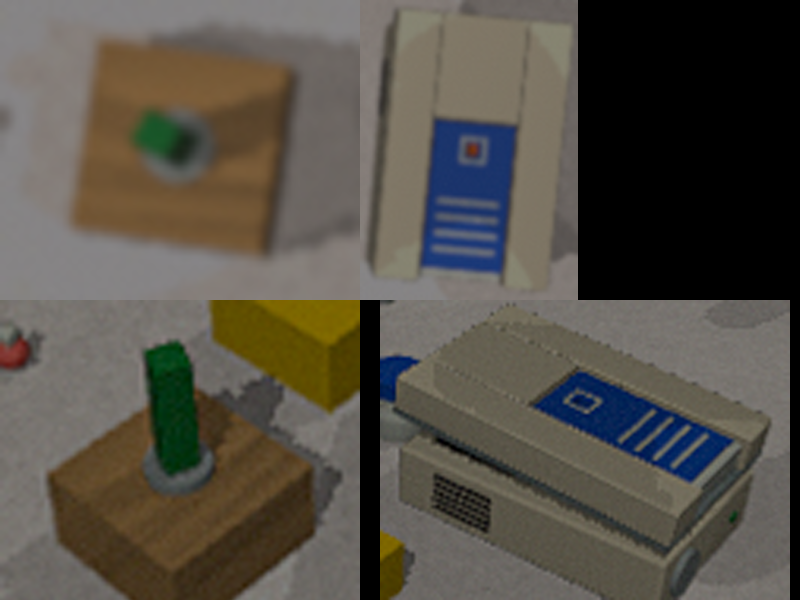

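The crop shows the green tool standing in the wooden block, with the collar centre at top px (264.7,189.5). The recess frame is at top px (401.5,220) and side px (403.4,162). Next come heights, yaws and head pitch.

Run:
```python
from h import *
T=cv2.imread("pics/top0.png");S=cv2.imread("pics/side0.png")
Td,Sd=np.load("pics/top0.npy"),np.load("pics/side0.npy")
def pts(n,I,D,lo,hi,box):
    m=cv2.inRange(cv2.cvtColor(I,cv2.COLOR_BGR2HSV),lo,hi); x0,x1,y0,y1=box
    v,u=np.nonzero(m); k=(u>x0)&(u<x1)&(v>y0)&(v<y1)
    return np.array([dep(n,a,b,D) for a,b in zip(u[k],v[k])])
def rect(P):
    (c,wh,a)=cv2.minAreaRect((P[:,:2]*1000).astype(np.float32)); return np.round(c,1),np.round(wh,1),round(a,1)
r3=lambda x:np.round(x,4)
for n,I,D,b in(("top",T,Td,(250,275,175,200)),("side",S,Sd,(275,305,220,260))):
    P=pts(n,I,D,(45,60,20),(85,255,255),b); print(n,"handle",len(P),rect(P),"z",P[:,2].min(),P[:,2].max()); 
    t=P[P[:,2]>P[:,2].max()-.006]; print(" top",len(t),r3(t.mean(0)))
    if n=="side":
        q=P[(P[:,2]>.045)&(P[:,2]<.09)]; print(rect(q)); print(r3(q[::6]))
for n,I,D,b in(("top",T,Td,(235,295,165,215)),("side",S,Sd,(255,325,225,290))):
    P=pts(n,I,D,(8,80,50),(22,220,255),b); t=P[np.abs(P[:,2]-.037)<.004]; print(n,"wood top",len(t),t[:,2].mean(),rect(t))
for n,I,D,b in(("top",T,Td,(370,430,190,275)),("side",S,Sd,(370,470,140,220))):
    P=pts(n,I,D,(105,120,50),(125,255,255),b); P=P[P[:,2]>.06]
    for _ in range(3):
        A=np.c_[P[:,:2],np.ones(len(P))]; c=np.linalg.lstsq(A,P[:,2],rcond=None)[0]; e=P[:,2]-A@c; P=P[abs(e)<.004]
    print(n,"slide",len(P),rect(P),"plane",r3(c),"rms",e.std(),"z at recess",c@[.5207,-.1606,1])
print("recess 2view",two("top",(401.5,220),"side",(403.4,162)))
for z in(.078,.088,.095): print(z,onz("top",401.5,220,z),onz("side",403.4,162,z))
print("collar",onz("top",264.7,189.5,.043))
```

```text
top handle 52 (array([584.2, 124.2]), array([14.3, 13.4]), 55.6) z 0.04234665309572727 0.09878889528429402
 top 44 [0.5843 0.1237 0.0962]
side handle 271 (array([617.2,  88. ]), array([ 16. , 121.7]), 39.9) z -0.0005732861936157407 0.09598786918372237
 top 67 [0.5833 0.1288 0.0936]
(array([580.9, 132.1]), array([16.2,  8. ]), 33.0)
[[0.578  0.1274 0.0896]
 [0.5781 0.1275 0.0874]
 [0.5804 0.1321 0.0876]
 [0.5882 0.1333 0.0823]
 [0.5781 0.1302 0.0852]
 [0.5815 0.1359 0.0858]
 [0.5767 0.1274 0.0817]
 [0.5788 0.1322 0.0821]
 [0.5844 0.1356 0.0796]
 [0.5775 0.1293 0.0784]
 [0.5793 0.1344 0.0793]
 [0.5866 0.134  0.0727]
 [0.5782 0.129  0.0734]
 [0.5805 0.1337 0.0737]
 [0.5859 0.1352 0.0697]
 [0.5787 0.129  0.0687]
 [0.5811 0.1358 0.0706]
 [0.5765 0.1269 0.066 ]
 [0.5799 0.1327 0.0666]
 [0.5882 0.1337 0.0605]
 [0.5786 0.1298 0.0627]
 [0.58   0.1354 0.0642]
 [0.5754 0.1264 0.0595]
 [0.5785 0.1304 0.0587]
 [0.5823 0.1359 0.0588]
 [0.5765 0.1281 0.0557]
 [0.581  0.1329 0.0548]
 [0.5874 0.1335 0.0493]
 [0.5778 0.1295 0.0515]
 [0.5805 0.1339 0.0513]
 [0.587  0.1345 0.0457]
 [0.5778 0.13   0.0473]
 [0.5816 0.1359 0.0454]]
top wood top 834 0.038533747290637924 (array([585.2, 124.2]), array([70.5, 68.7]), 82.0)Traceback (most recent call last):
  File "<stdin>", line 17, in <module>
  File "<stdin>", line 7, in pts
  File "h.py", line 14, in dep
    o,d=ray(n,u,v); return o+d*D[int(round(v)),int(round(u))]
        ~~~^^^^^^^
  File "h.py", line 8, in ray
    c,f,R,t=cam(n); d=np.array([(u-c["cx"])/f,(v-c["cy"])/f]); s=d.copy()
            ~~~^^^
  File "h.py", line 4, in cam
    c=ctrl.calibration(n); f=200/np.tan(np.radians(c["vertical_fov"])/2)
ValueError: time passes only in moves, steps and waits
```

```bash
sed -i 's/^def cam/import functools\n@functools.lru_cache\ndef cam/' h.py
python3 - <<'E'
from h import *
T=cv2.imread("pics/top0.png");S=cv2.imread("pics/side0.png")
Td,Sd=np.load("pics/top0.npy"),np.load("pics/side0.npy")
def pts(n,I,D,lo,hi,box):
    m=cv2.inRange(cv2.cvtColor(I,cv2.COLOR_BGR2HSV),lo,hi); x0,x1,y0,y1=box
    v,u=np.nonzero(m); k=(u>x0)&(u<x1)&(v>y0)&(v<y1)
    return np.array([dep(n,a,b,D) for a,b in zip(u[k],v[k])])
def rect(P):
    (c,wh,a)=cv2.minAreaRect((P[:,:2]*1000).astype(np.float32)); return np.round(c,1),np.round(wh,1),round(a,1)
P=pts("side",S,Sd,(45,60,20),(85,255,255),(275,305,220,260)); q=P[(P[:,2]>.045)&(P[:,2]<.088)]
# corner split: face A normal / face B normal by best two-line fit over yaw
best=[]
for a in range(45,91,3):
    d=np.radians(a); n1=q[:,:2]@[-np.sin(d),np.cos(d)]; n2=q[:,:2]@[np.cos(d),np.sin(d)]
    A=np.quantile(n1,.85);B=np.quantile(n2,.15)
    best.append((np.abs(np.minimum(abs(n1-n1.max()+.0005),abs(n2-n2.max()+.0005))).mean(),np.minimum(abs(n1-np.quantile(n1,.95)),abs(n2-np.quantile(n2,.95))).mean(),a))
print("yaw",min(best,key=lambda b:b[1]))
for n,I,D,b in(("side",S,Sd,(255,325,225,290)),):
    P=pts(n,I,D,(8,80,50),(22,220,255),b); t=P[np.abs(P[:,2]-.037)<.004]; print(n,"wood top",len(t),t[:,2].mean(),rect(t))
for n,I,D,b in(("top",T,Td,(370,430,190,275)),("side",S,Sd,(370,470,140,220))):
    P=pts(n,I,D,(105,120,50),(125,255,255),b); P=P[P[:,2]>.06]
    for _ in range(3):
        A=np.c_[P[:,:2],np.ones(len(P))]; c=np.linalg.lstsq(A,P[:,2],rcond=None)[0]; e=P[:,2]-A@c; P=P[abs(e)<.004]
    print(n,"slide",len(P),rect(P),"plane",np.round(c,4),"rms",e.std(),"z at recess",c@[.5207,-.1606,1])
print("recess 2view",two("top",(401.5,220),"side",(403.4,162)))
for z in(.078,.088,.095): print(z,onz("top",401.5,220,z),onz("side",403.4,162,z))
print("collar",onz("top",264.7,189.5,.043))
g=cv2.inRange(cv2.cvtColor(T,cv2.COLOR_BGR2HSV),(10,0,0),(40,110,255))
E
```

```text
yaw (np.float64(0.0007782529432879141), np.float64(0.0008493790367287637), 63)
side wood top 1080 0.037098374624375076 (array([584.3, 127.7]), array([71.1, 71.8]), 82.1)
top slide 122 (array([ 485.4, -157.5]), array([ 12.2, 106.5]), 81.8) plane [0.1088 0.2179 0.0706] rms 0.001152780483023511 z at recess 0.09231691236563672
side slide 170 (array([ 485.6, -156.1]), array([110.9,  15.9]), 1.3) plane [0.0691 0.1042 0.0703] rms 0.0010014710721040455 z at recess 0.08957242956049918
recess 2view (array([ 0.52057019, -0.16019381,  0.08803628]), np.float64(0.0018633860255982198))
0.078 [ 0.51970695 -0.16272488  0.078     ] [ 0.52748345 -0.17495093  0.078     ]
0.088 [ 0.51972929 -0.16061209  0.088     ] [ 0.52138118 -0.15972719  0.088     ]
0.095 [ 0.51974493 -0.15913314  0.095     ] [ 0.51710959 -0.14907057  0.095     ]
collar [0.58354355 0.12385299 0.043     ]
```

arm_command(
  steps=[
    {"translation":[-594,608,0],"rotation":[0,0,-9.1],"claw":60},
    {"translation":[-594,608,0],"rotation":[0,0,-9.1],"claw":60},
    {"translation":[-594,608,0],"rotation":[0,0,-9.1],"claw":60},
    {"translation":[-594,608,0],"rotation":[0,0,-9.1],"claw":60},
    {"translation":[-594,608,0],"rotation":[0,0,-9.1],"claw":60},
  ],
)

```text
clock: 0.6
tool_pos: [0.3237, -0.4129, 0.2263]
orientation: [180.0, 0.0, -118.1]
force: [1.8, 0.0, -0.2]
opening: 0.0604
gripper_force: 0.0
```

```bash
cat > go.py <<'E'
# usage: go.py x y z yaw  -> tool-frame translation mm and rotation units, tool pointing down
import sys; from h import *; from scipy.spatial.transform import Rotation as Ro
o=ctrl.get_obs(); x,y,z,w=map(float,sys.argv[1:5])
R=Ro.from_euler("xyz",o["orientation"],degrees=True); G=Ro.from_euler("xyz",[180,0,w],degrees=True)
print("t",o["clock"],"tcp",np.round(o["tool_pos"],4),"rpy",np.round(o["orientation"],2),"F",np.round(o["force"],2),"open",round(o["opening"],4),"grip",round(o["gripper_force"],1))
print("T",np.round(R.inv().apply(np.array([x,y,z])-o["tool_pos"])*1000,1),"R",np.round((R.inv()*G).as_rotvec(degrees=True)/5,2))
print("tool axes x,y in world",np.round(R.as_matrix()[:,:2].T,3).tolist())
E
python3 go.py .5845 .126 .14 -116
python3 - <<'E'
from h import *
# slide plane and unit yaw from the first pictures
T=cv2.imread("pics/top0.png").astype(int);S=cv2.imread("pics/side0.png").astype(int)
for n,I,D,(x0,x1,y0,y1) in(("top",T,np.load("pics/top0.npy"),(372,430,190,275)),("side",S,np.load("pics/side0.npy"),(375,470,140,220))):
    v,u=np.nonzero((I[:,:,0]-I[:,:,2]>35)); k=(u>x0)&(u<x1)&(v>y0)&(v<y1)
    P=np.array([dep(n,a,b,D) for a,b in zip(u[k],v[k])]); P=P[P[:,2]>.06]
    for _ in range(4):
        A=np.c_[P[:,:2],np.ones(len(P))]; c=np.linalg.lstsq(A,P[:,2],rcond=None)[0]; e=P[:,2]-A@c; P=P[abs(e)<.004]
    print(n,len(P),[np.round(t,1) for t in cv2.minAreaRect((P[:,:2]*1000).astype(np.float32))],np.round(c,4),c@[.5205,-.16,1])
E
```

```text
t 0.6 tcp [ 0.3237 -0.4129  0.2263] rpy [ 1.7998e+02  1.0000e-02 -1.1814e+02] F [ 1.76  0.01 -0.2 ] open 0.0604 grip 0.0
T [-598.2   24.2   86.3] R [ 0.    0.   -0.43]
tool axes x,y in world [[-0.472, -0.882, -0.0], [-0.882, 0.472, 0.0]]
top 146 [array([ 485.1, -158. ]), array([ 12.4, 107. ]), np.float64(81.0)] [0.11   0.2166 0.07  ] 0.09258921110714331
side 173 [array([ 485.6, -156.1]), array([110.9,  15.9]), np.float64(1.3)] [0.072  0.0859 0.0662] 0.08990007290781758
```

arm_command(
  steps=[
    {"translation":[-598,24,0],"rotation":[0,0,-0.4],"claw":60},
    {"translation":[-598,24,0],"rotation":[0,0,-0.4],"claw":60},
    {"translation":[-598,24,0],"rotation":[0,0,-0.4],"claw":60},
    {"translation":[-598,24,0],"rotation":[0,0,-0.4],"claw":60},
    {"translation":[-598,24,0],"rotation":[0,0,-0.4],"claw":60},
  ],
)

```text
clock: 1.1
tool_pos: [0.434, -0.1884, 0.2267]
orientation: [-180.0, 0.0, -116.5]
force: [1.9, -0.8, -0.0]
opening: 0.0601
gripper_force: 0.0
```

```bash
python3 go.py .5845 .126 .14 -116
python3 - <<'E'
from h import *
I=cv2.imread("pics/top0.png").astype(int)
m=((I[:,:,0]-I[:,:,2]>25)*255).astype(np.uint8); m[:190]=0;m[:,:370]=0;m[:,435:]=0
c=max(cv2.findContours(cv2.morphologyEx(m,3,np.ones((7,7))),0,2)[0],key=cv2.contourArea)
b=cv2.boxPoints(cv2.minAreaRect(c)); print(b.round(1))
P=np.array([onz("top",*p,.088)[:2] for p in b])*1000; r=cv2.minAreaRect(P.astype(np.float32)); print(P.round(1),r)
I=cv2.imread("pics/top0.png")
D=np.load("pics/top0.npy")
for v in (200,206,228,236,244,252,260): print(v,[np.round(dep("top",u,v,D),4).tolist() for u in (395,404)])
E
```

```text
t 1.1 tcp [ 0.434  -0.1884  0.2267] rpy [-1.7999e+02  1.0000e-02 -1.1647e+02] F [ 1.86 -0.76 -0.02] open 0.0601 grip 0.0
T [-348.5    5.5   86.7] R [-0.    0.   -0.09]
tool axes x,y in world [[-0.446, -0.895, -0.0], [-0.895, 0.446, -0.0]]
[[381.8 262.3]
 [387.2 208.2]
 [416.9 211.2]
 [411.5 265.2]]
[[ 434.3 -120.3]
 [ 543.5 -131.5]
 [ 537.8 -192.2]
 [ 428.4 -180.7]] ((486.018798828125, -156.270263671875), (60.99496841430664, 110.21864318847656), 84.18343353271484)
200 [[0.5599, -0.1458, 0.0967], [0.5599, -0.1635, 0.099]]
206 [[0.5477, -0.1451, 0.1002], [0.548, -0.1644, 0.0946]]
228 [[0.5035, -0.1471, 0.0888], [0.5036, -0.1646, 0.0927]]
236 [[0.4873, -0.1471, 0.0887], [0.4874, -0.1655, 0.0886]]
244 [[0.4712, -0.147, 0.089], [0.4711, -0.1657, 0.0871]]
252 [[0.4548, -0.1477, 0.0852], [0.455, -0.1657, 0.0871]]
260 [[0.4388, -0.1474, 0.0869], [0.4387, -0.1659, 0.086]]
```

arm_command(
  steps=[
    {"translation":[-349,5,30],"rotation":[0,0,-0.1],"claw":60},
    {"translation":[-349,5,30],"rotation":[0,0,-0.1],"claw":60},
    {"translation":[-349,5,80],"rotation":[0,0,-0.1],"claw":60},
    {"translation":[-349,5,80],"rotation":[0,0,-0.1],"claw":60},
    {"translation":[-349,5,80],"rotation":[0,0,-0.1],"claw":60},
  ],
)

```text
clock: 1.6
tool_pos: [0.5397, 0.0314, 0.1762]
orientation: [-180.0, 0.0, -116.0]
force: [1.3, -0.7, 0.5]
opening: 0.0601
gripper_force: 0.0
```

```bash
python3 go.py .5845 .126 .14 -116
```

```text
t 1.6 tcp [0.5397 0.0314 0.1762] rpy [-1.7999e+02  1.0000e-02 -1.1596e+02] F [ 1.26 -0.73  0.47] open 0.0601 grip 0.0
T [-104.7    1.1   36.3] R [-0.    0.    0.01]
tool axes x,y in world [[-0.438, -0.899, -0.0], [-0.899, 0.438, -0.0]]
```

arm_command(
  steps=[
    {"translation":[-105,1,40],"rotation":[0,0,0],"claw":60},
    {"translation":[-105,1,40],"rotation":[0,0,0],"claw":60},
    {"translation":[-105,1,40],"rotation":[0,0,0],"claw":60},
    {"translation":[-105,1,40],"rotation":[0,0,0],"claw":60},
  ],
)

```text
clock: 2.0
tool_pos: [0.5841, 0.1256, 0.1348]
orientation: [179.9, -0.1, -115.9]
force: [0.1, -0.7, -0.3]
opening: 0.06
gripper_force: 0.0
```

```bash
python3 go.py .5845 .126 .055 -116
python3 - <<'E'
from h import *
ims=[]
for n,(x,y) in(("side",(210,150)),("top",(190,120))):
    p,d=ctrl.snapshot(n); np.save(f"pics/{n}1.npy",d); cv2.imwrite(f"pics/{n}1.png",p[:,:,::-1])
    ims.append(cv2.resize(p[y:y+130,x:x+130,::-1],(400,400),interpolation=cv2.INTER_CUBIC))
cv2.imwrite("pics/c1.png",np.hstack(ims))
def proj(n,P):
    c,f,R,t=cam(n); q=R@P+t; s=q[:2]/q[2]; s=s*(1+c["k1"]*(s@s)); return (s*f+[c["cx"],c["cy"]]).round(1)
o=ctrl.get_obs()["tool_pos"]
for n in("side","top"): print(n,"tcp px",proj(n,o),"handle-top est",proj(n,np.array([.5845,.126,.095])))
E
```

```text
t 2.0 tcp [0.5841 0.1256 0.1348] rpy [ 1.7989e+02 -1.5000e-01 -1.1586e+02] F [ 0.1  -0.65 -0.34] open 0.06 grip 0.0
T [-0.8 -0.3 79.8] R [ 0.02 -0.03  0.03]
tool axes x,y in world [[-0.436, -0.9, 0.003], [-0.9, 0.436, 0.002]]
side tcp px [286.2 205.2] handle-top est [287.1 226.4]
top tcp px [258.  185.7] handle-top est [260.1 187.1]
```

View pics/c1.png

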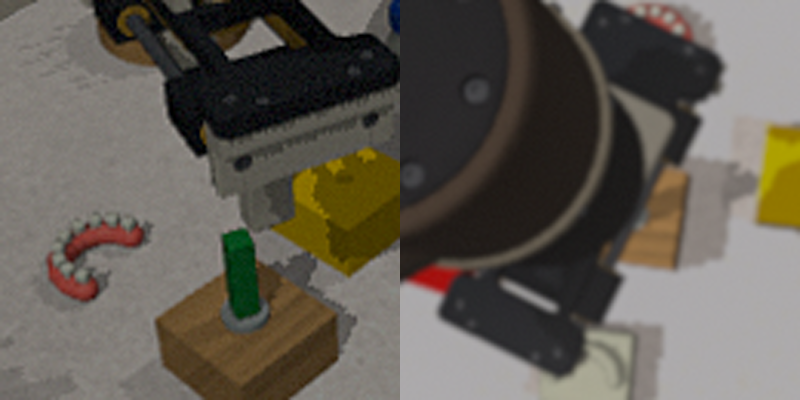

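Side view: handle top is at about (287,227), matching the estimate (287.1,226.4). The finger hangs beside it, clear, so I descend and close.

arm_command(
  steps=[
    {"translation":[-0.5,0,45],"rotation":[0,0,0],"claw":60},
    {"translation":[-0.5,0,80],"rotation":[0,0,0],"claw":60},
    {"translation":[-0.5,0,80],"rotation":[0,0,0],"claw":60},
    {"translation":[-0.5,0,80],"rotation":[0,0,0],"claw":40},
    {"translation":[-0.5,0,80],"rotation":[0,0,0],"claw":20},
  ],
)

```text
clock: 2.6
tool_pos: [0.5861, 0.1246, 0.0593]
orientation: [-179.9, 0.1, -116.0]
force: [-0.2, 0.4, -0.2]
opening: 0.0493
gripper_force: 0.0
```

arm_command(
  steps=[
    {"translation":[0,0,0],"rotation":[0,0,0],"claw":5},
    {"translation":[0,0,0],"rotation":[0,0,0],"claw":5},
    {"translation":[0,0,0],"rotation":[0,0,0],"claw":5},
    {"translation":[0,0,0],"rotation":[0,0,0],"claw":5},
    {"translation":[0,0,0],"rotation":[0,0,0],"claw":5},
  ],
)

```text
clock: 3.1
tool_pos: [0.5847, 0.1247, 0.057]
orientation: [-180.0, 0.0, -116.0]
force: [-0.8, 0.9, 2.5]
opening: 0.0138
gripper_force: 30.0
```

```bash
python3 go.py .5845 .126 .055 -116
python3 - <<'E'
from h import *
p,d=ctrl.snapshot("side"); np.save("pics/side2.npy",d); cv2.imwrite("pics/s2.png",cv2.resize(p[180:300,230:350,::-1],(600,600),interpolation=cv2.INTER_CUBIC))
E
```

```text
t 3.1 tcp [0.5847 0.1247 0.057 ] rpy [-1.7999e+02  1.0000e-02 -1.1596e+02] F [-0.78  0.87  2.5 ] open 0.0138 grip 30.0
T [-1.   0.7  2. ] R [-0.    0.    0.01]
tool axes x,y in world [[-0.438, -0.899, -0.0], [-0.899, 0.438, -0.0]]
```

View pics/s2.png

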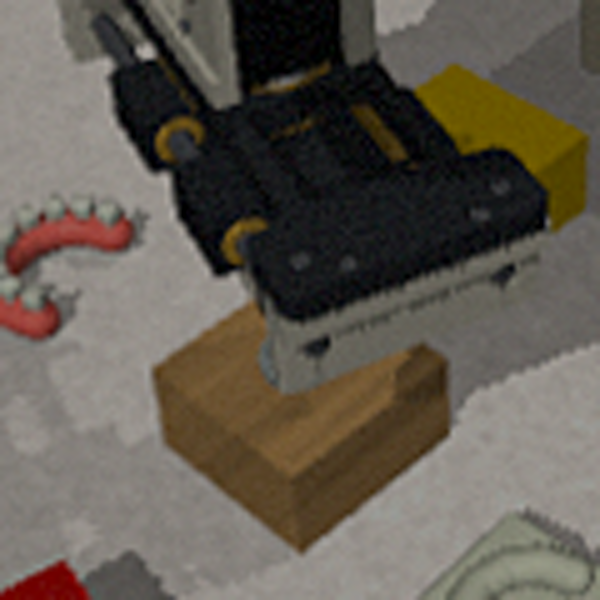

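Grasped: opening is 13.8 mm, 30 N, pads flat on the handle. The side view shows both fingers just over the collar on the wood. Now a straight lift.

arm_command(
  steps=[
    {"translation":[0,0,0],"rotation":[0,0,0],"claw":5},
    {"translation":[0,0,-20],"rotation":[0,0,0],"claw":5},
    {"translation":[0,0,-50],"rotation":[0,0,0],"claw":5},
    {"translation":[0,0,-90],"rotation":[0,0,0],"claw":5},
    {"translation":[0,0,-130],"rotation":[0,0,0],"claw":5},
  ],
)

```text
clock: 3.65
tool_pos: [0.5841, 0.1244, 0.1873]
orientation: [179.9, -0.1, -116.0]
force: [0.9, -0.0, -0.9]
opening: 0.0139
gripper_force: 30.0
```

```bash
python3 go.py .5205 -.160 .185 -96
python3 - <<'E'
from h import *
p,d=ctrl.snapshot("side"); cv2.imwrite("pics/side3.png",p[:,:,::-1]); np.save("pics/side3.npy",d)
print(ctrl.get_obs()["tool_pos"],ctrl.get_obs()["force"])
E
```

```text
t 3.65 tcp [0.5841 0.1244 0.1873] rpy [ 1.7994e+02 -8.0000e-02 -1.1598e+02] F [ 0.87 -0.01 -0.9 ] open 0.0139 grip 30.0
T [283.5 -67.4   2.6] R [ 0.02 -0.01 -4.  ]
tool axes x,y in world [[-0.438, -0.899, 0.001], [-0.899, 0.438, 0.001]]
[0.58763219 0.12529811 0.19530059] [3.79273099 1.05590541 7.26161279]
```

arm_command(
  steps=[
    {"translation":[283,-67,2],"rotation":[0,0,-4],"claw":5},
    {"translation":[283,-67,2],"rotation":[0,0,-4],"claw":5},
    {"translation":[283,-67,2],"rotation":[0,0,-4],"claw":5},
    {"translation":[283,-67,2],"rotation":[0,0,-4],"claw":5},
    {"translation":[283,-67,2],"rotation":[0,0,-4],"claw":5},
  ],
)

```text
clock: 4.2
tool_pos: [0.5292, -0.12, 0.1847]
orientation: [180.0, 0.0, -95.9]
force: [1.0, -1.0, -0.4]
opening: 0.014
gripper_force: 30.0
```

```bash
python3 go.py .5205 -.160 .18 -96
```

```text
t 4.2 tcp [ 0.5292 -0.12    0.1847] rpy [ 1.800e+02  1.000e-02 -9.594e+01] F [ 1.02 -0.95 -0.37] open 0.014 grip 30.0
T [40.7  4.5  4.7] R [0.   0.   0.01]
tool axes x,y in world [[-0.103, -0.995, -0.0], [-0.995, 0.103, 0.0]]
```

arm_command(
  steps=[
    {"translation":[41,4,20],"rotation":[0,0,0],"claw":5},
    {"translation":[41,4,20],"rotation":[0,0,0],"claw":5},
    {"translation":[41,4,20],"rotation":[0,0,0],"claw":5},
    {"translation":[41,4,20],"rotation":[0,0,0],"claw":5},
    {"translation":[41,4,20],"rotation":[0,0,0],"claw":5},
  ],
)

```text
clock: 4.7
tool_pos: [0.5224, -0.1579, 0.1653]
orientation: [-180.0, 0.0, -95.9]
force: [-0.2, -0.8, 0.1]
opening: 0.0136
gripper_force: 30.0
```

```bash
python3 go.py .5205 -.160 .165 -96
python3 - <<'E'
from h import *
p,d=ctrl.snapshot("side"); np.save("pics/side4.npy",d); cv2.imwrite("pics/side4.png",p[:,:,::-1])
q,d=ctrl.snapshot("top"); cv2.imwrite("pics/top4.png",q[:,:,::-1])
cv2.imwrite("pics/c4.png",np.hstack([cv2.resize(p[110:210,350:450,::-1],(500,500),interpolation=cv2.INTER_CUBIC),cv2.resize(q[170:270,370:430,::-1],(300,500),interpolation=cv2.INTER_CUBIC)]))
def proj(n,P):
    c,f,R,t=cam(n); q=R@P+t; s=q[:2]/q[2]; s=s*(1+c["k1"]*(s@s)); return (s*f+[c["cx"],c["cy"]]).round(1)
o=ctrl.get_obs()["tool_pos"]
for h in(.049,.019): print("pin end/top px",proj("side",o-[0,0,h]))
E
```

```text
t 4.7 tcp [ 0.5224 -0.1579  0.1653] rpy [-179.96    0.    -95.89] F [-0.25 -0.83  0.14] open 0.0136 grip 30.0
T [2.3 1.7 0.3] R [-0.01  0.    0.02]
tool axes x,y in world [[-0.103, -0.995, -0.0], [-0.995, 0.103, -0.001]]
pin end/top px [404.1 150. ]
pin end/top px [405.9 136.3]
```

View pics/c4.png

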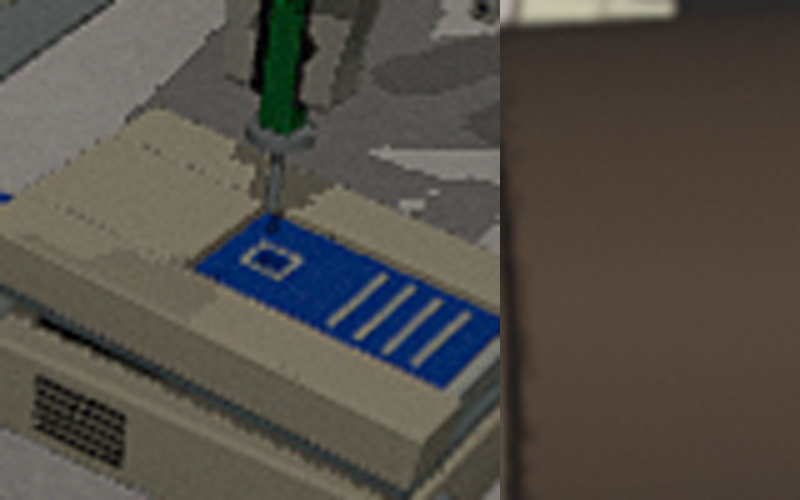

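Side view: pin tip is at about (404.8,152.4), close to the predicted (404.1,150). The recess frame is at (404.4,161.8), just below it. The top camera is blocked. The top data agreed with the grasp to under 1 mm, so I aim the TCP at (.5203,-.1590).

arm_command(
  steps=[
    {"translation":[1,1,8],"rotation":[0,0,0],"claw":5},
    {"translation":[1,1.5,14],"rotation":[0,0,0],"claw":5},
    {"translation":[1,1.5,18],"rotation":[0,0,0],"claw":5},
    {"translation":[1,1.5,18],"rotation":[0,0,0],"claw":5},
    {"translation":[1,1.5,18],"rotation":[0,0,0],"claw":5},
  ],
)

```text
clock: 5.3
tool_pos: [0.5202, -0.1597, 0.1468]
orientation: [180.0, -0.0, -96.0]
force: [-0.5, -0.4, -0.8]
opening: 0.014
gripper_force: 30.0
```

```bash
python3 go.py .5203 -.159 .145 -96
python3 - <<'E'
from h import *
def proj(n,P):
    c,f,R,t=cam(n); q=R@P+t; s=q[:2]/q[2]; s=s*(1+c["k1"]*(s@s)); return (s*f+[c["cx"],c["cy"]]).round(1)
p,d=ctrl.snapshot("side"); cv2.imwrite("pics/c5.png",cv2.resize(p[120:190,360:450,::-1],(771,600),interpolation=cv2.INTER_CUBIC))
o=ctrl.get_obs(); print(o["tool_pos"],o["force"],proj("side",o["tool_pos"]-[0,0,.049]))
for z in(.086,.09,.094): print(z,proj("side",np.array([.5203,-.1598,z])))
E
```

```text
t 5.3 tcp [ 0.5202 -0.1597  0.1468] rpy [ 1.7998e+02 -1.0000e-02 -9.5970e+01] F [-0.46 -0.43 -0.77] open 0.014 grip 30.0
T [-0.7  0.   1.8] R [ 0.   -0.    0.01]
tool axes x,y in world [[-0.104, -0.995, 0.0], [-0.995, 0.104, 0.0]]
[ 0.52037677 -0.15968108  0.14704862] [-0.42805199  0.28221403 -1.07492846] [404.4 157.9]
0.086 [403.8 163. ]
0.09 [404.  161.3]
0.094 [404.2 159.6]
```

View pics/c5.png

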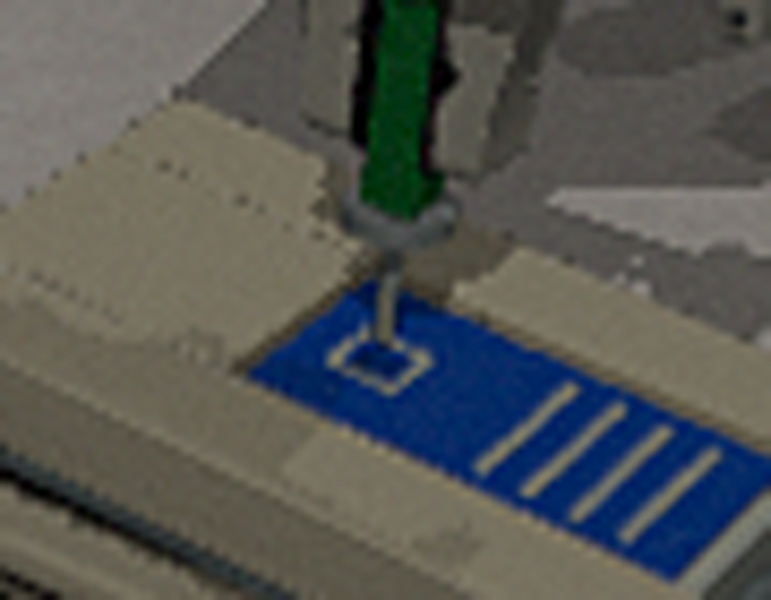

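Side view: the pin tip is at crop (385,342), 2 px above and 0.5 px right of the recess centre (380,358). It is aligned, so I feel my way down.

arm_command(
  steps=[
    {"translation":[0,0,2],"rotation":[0,0,0],"claw":5},
    {"translation":[0,0,4],"rotation":[0,0,0],"claw":5},
    {"translation":[0,0,6],"rotation":[0,0,0],"claw":5},
    {"translation":[0,0,6],"rotation":[0,0,0],"claw":5},
  ],
)

```text
clock: 5.75
tool_pos: [0.52, -0.1596, 0.1406]
orientation: [180.0, -0.0, -96.0]
force: [0.3, 0.4, -0.2]
opening: 0.0139
gripper_force: 30.0
```

arm_command(
  steps=[
    {"translation":[0,0,1],"rotation":[0,0,0],"claw":5},
    {"translation":[0,0,2],"rotation":[0,0,0],"claw":5},
    {"translation":[0,0,2],"rotation":[0,0,0],"claw":5},
  ],
)

```text
clock: 6.05
tool_pos: [0.5201, -0.1596, 0.1389]
orientation: [180.0, 0.0, -96.0]
force: [0.3, -0.5, -1.3]
opening: 0.0141
gripper_force: 30.0
```

arm_command(
  steps=[
    {"translation":[0,0,1],"rotation":[0,0,0],"claw":5},
    {"translation":[0,0,2],"rotation":[0,0,0],"claw":5},
    {"translation":[0,0,2],"rotation":[0,0,0],"claw":5},
  ],
)

```text
clock: 6.35
tool_pos: [0.5201, -0.1596, 0.1368]
orientation: [180.0, 0.0, -96.0]
force: [-0.3, 0.5, -1.1]
opening: 0.0139
gripper_force: 30.0
```

arm_command(
  steps=[
    {"translation":[0,0,1],"rotation":[0,0,0],"claw":5},
    {"translation":[0,0,2],"rotation":[0,0,0],"claw":5},
    {"translation":[0,0,2],"rotation":[0,0,0],"claw":5},
  ],
)

```text
clock: 6.65
tool_pos: [0.5201, -0.1596, 0.1348]
orientation: [180.0, -0.0, -96.0]
force: [0.7, -0.3, -0.8]
opening: 0.0136
gripper_force: 30.0
```

arm_command(
  steps=[
    {"translation":[0,0,1],"rotation":[0,0,0],"claw":5},
    {"translation":[0,0,2],"rotation":[0,0,0],"claw":5},
    {"translation":[0,0,2],"rotation":[0,0,0],"claw":5},
  ],
)

```text
clock: 6.95
tool_pos: [0.5201, -0.1596, 0.1328]
orientation: [180.0, 0.0, -96.0]
force: [0.0, 0.8, -0.6]
opening: 0.0144
gripper_force: 30.0
```

arm_command(
  steps=[
    {"translation":[0,0,1],"rotation":[0,0,0],"claw":5},
    {"translation":[0,0,1],"rotation":[0,0,0],"claw":5},
    {"translation":[0,0,1],"rotation":[0,0,0],"claw":5},
  ],
)

```text
clock: 7.25
tool_pos: [0.5202, -0.1596, 0.132]
orientation: [180.0, -0.0, -96.0]
force: [-0.8, 0.1, -0.6]
opening: 0.0136
gripper_force: 30.0
```

arm_command(
  steps=[
    {"translation":[0,0,1],"rotation":[0,0,0],"claw":5},
    {"translation":[0,0,1],"rotation":[0,0,0],"claw":5},
    {"translation":[0,0,1],"rotation":[0,0,0],"claw":5},
  ],
)

```text
clock: 7.55
tool_pos: [0.5203, -0.1596, 0.1311]
orientation: [-180.0, 0.0, -96.0]
force: [0.5, -0.1, -0.3]
opening: 0.0142
gripper_force: 30.0
```

arm_command(
  steps=[
    {"translation":[0,0,1],"rotation":[0,0,0],"claw":5},
    {"translation":[0,0,1],"rotation":[0,0,0],"claw":5},
    {"translation":[0,0,1],"rotation":[0,0,0],"claw":5},
  ],
)

```text
clock: 7.85
tool_pos: [0.5204, -0.1597, 0.1302]
orientation: [-180.0, -0.0, -96.0]
force: [-0.3, -0.6, 2.7]
opening: 0.0135
gripper_force: 30.0
```

arm_command(
  steps=[
    {"translation":[0,0,1],"rotation":[0,0,0],"claw":5},
    {"translation":[0,0,1],"rotation":[0,0,0],"claw":5},
    {"translation":[0,0,1],"rotation":[0,0,0],"claw":5},
  ],
)

```text
clock: 8.15
tool_pos: [0.5205, -0.1596, 0.1292]
orientation: [-180.0, -0.0, -96.0]
force: [-0.6, 0.5, 3.3]
opening: 0.0138
gripper_force: 30.0
```

Button contact came at TCP z≈.1305, so the mouth is at about .0905, agreeing with the depth data. Press about 5.3 mm.

arm_command(
  steps=[
    {"translation":[0,0,1],"rotation":[0,0,0],"claw":5},
    {"translation":[0,0,2],"rotation":[0,0,0],"claw":5},
    {"translation":[0,0,2],"rotation":[0,0,0],"claw":5},
  ],
)

```text
clock: 8.45
tool_pos: [0.5205, -0.1597, 0.1271]
orientation: [-180.0, -0.0, -96.0]
force: [-0.7, -0.4, 5.5]
opening: 0.0141
gripper_force: 30.0
```

arm_command(
  steps=[
    {"translation":[0,0,1],"rotation":[0,0,0],"claw":5},
    {"translation":[0,0,2],"rotation":[0,0,0],"claw":5},
    {"translation":[0,0,2],"rotation":[0,0,0],"claw":5},
    {"translation":[0,0,2],"rotation":[0,0,0],"claw":5},
  ],
)

```text
clock: 8.85
tool_pos: [0.5207, -0.1597, 0.1255]
orientation: [-179.9, -0.0, -96.0]
force: [-0.5, 0.3, 6.5]
opening: 0.0141
gripper_force: 30.0
```

arm_command(
  steps=[
    {"translation":[0,0,0.7],"rotation":[0,0,0],"claw":5},
    {"translation":[0,1,0.7],"rotation":[0,0,0],"claw":5},
    {"translation":[0,2,0.7],"rotation":[0,0,0],"claw":5},
    {"translation":[0,3,0.8],"rotation":[0,0,0],"claw":5},
    {"translation":[0,4,0.9],"rotation":[0,0,0],"claw":5},
  ],
)

```text
clock: 9.35
tool_pos: [0.5177, -0.1593, 0.1251]
orientation: [-179.8, -0.0, -95.9]
force: [1.7, 0.4, 7.3]
opening: 0.014
gripper_force: 30.0
```

arm_command(
  steps=[
    {"translation":[0,1,0],"rotation":[0,0,0],"claw":5},
    {"translation":[0,2,0.1],"rotation":[0,0,0],"claw":5},
    {"translation":[0,3,0.1],"rotation":[0,0,0],"claw":5},
    {"translation":[0,3,0.1],"rotation":[0,0,0],"claw":5},
  ],
)

```text
clock: 9.75
tool_pos: [0.5146, -0.159, 0.1249]
orientation: [-179.8, -0.0, -95.9]
force: [1.7, -0.5, 6.3]
opening: 0.0142
gripper_force: 30.0
```

arm_command(
  steps=[
    {"translation":[0,0,0.5],"rotation":[0,0,0],"claw":5},
    {"translation":[0,0,1.0],"rotation":[0,0,0],"claw":5},
    {"translation":[0,0,1.0],"rotation":[0,0,0],"claw":5},
  ],
)

```text
clock: 10.05
tool_pos: [0.5146, -0.1591, 0.1239]
orientation: [-179.8, -0.0, -95.9]
force: [2.7, -0.8, 9.0]
opening: 0.0137
gripper_force: 30.0
```

```bash
python3 go.py .4746 -.1552 .122 -96;python3 - <<'E'
from h import *
p,d=ctrl.snapshot("side"); cv2.imwrite("pics/c6.png",cv2.resize(p[120:200,360:470,::-1],(770,560),interpolation=cv2.INTER_CUBIC))
o=ctrl.get_obs(); print(o["force"],o["moment"],o["tool_pos"])
E
```

```text
t 10.05 tcp [ 0.5146 -0.1591  0.1239] rpy [-1.7984e+02 -1.0000e-02 -9.5950e+01] F [ 2.68 -0.78  9.04] open 0.0137 grip 30.0
T [ 0.3 40.2  1.8] R [-0.03 -0.    0.01]
tool axes x,y in world [[-0.104, -0.995, 0.0], [-0.995, 0.104, -0.003]]
[ 1.93029199 -0.99506747  7.32526879] [-0.08759121 -0.50558948 -0.044534  ] [ 0.51465901 -0.15908589  0.12396488]
```

View pics/c6.png

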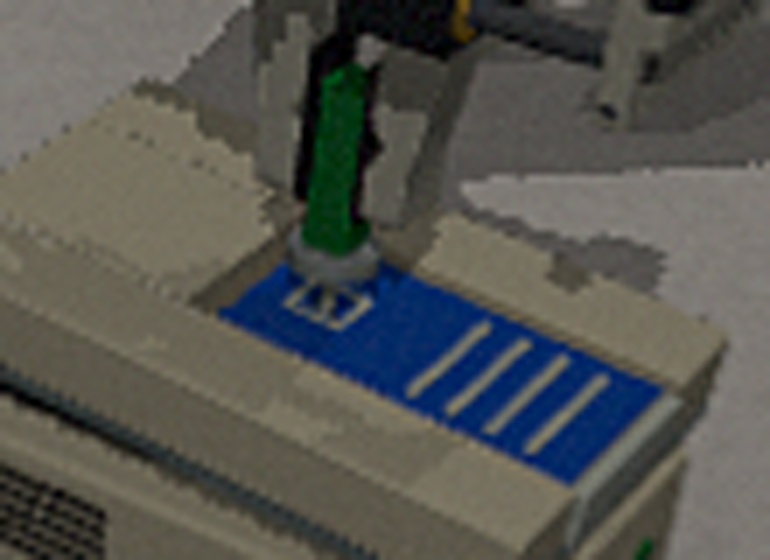

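Side view: the recess has moved to px (406.9,163.7), so the slide is free and about 3–4 mm out. I continue, following the slope down.

arm_command(
  steps=[
    {"translation":[0,1.5,0.1],"rotation":[0,0,0],"claw":5},
    {"translation":[0,3,0.2],"rotation":[0,0,0],"claw":5},
    {"translation":[0,4.5,0.3],"rotation":[0,0,0],"claw":5},
    {"translation":[0,6,0.4],"rotation":[0,0,0],"claw":5},
    {"translation":[0,6,0.4],"rotation":[0,0,0],"claw":5},
  ],
)

```text
clock: 10.6
tool_pos: [0.5087, -0.1585, 0.1236]
orientation: [-179.8, -0.0, -95.9]
force: [1.9, -1.1, 8.0]
opening: 0.0139
gripper_force: 30.0
```

arm_command(
  steps=[
    {"translation":[0,1.5,0.1],"rotation":[0,0,0],"claw":5},
    {"translation":[0,3,0.2],"rotation":[0,0,0],"claw":5},
    {"translation":[0,4.5,0.3],"rotation":[0,0,0],"claw":5},
    {"translation":[0,6,0.4],"rotation":[0,0,0],"claw":5},
    {"translation":[0,6,0.4],"rotation":[0,0,0],"claw":5},
  ],
)

```text
clock: 11.1
tool_pos: [0.5026, -0.1579, 0.1232]
orientation: [-179.8, -0.0, -95.9]
force: [1.2, -0.9, 7.5]
opening: 0.0141
gripper_force: 30.0
```

arm_command(
  steps=[
    {"translation":[0,1.5,0.3],"rotation":[0,0,0],"claw":5},
    {"translation":[0,3,0.5],"rotation":[0,0,0],"claw":5},
    {"translation":[0,4.5,0.6],"rotation":[0,0,0],"claw":5},
    {"translation":[0,6,0.7],"rotation":[0,0,0],"claw":5},
    {"translation":[0,7.5,0.8],"rotation":[0,0,0],"claw":5},
  ],
)

```text
clock: 11.6
tool_pos: [0.4955, -0.1572, 0.1225]
orientation: [-179.8, -0.0, -95.9]
force: [2.1, -2.6, 7.9]
opening: 0.0139
gripper_force: 30.0
```

arm_command(
  steps=[
    {"translation":[0,1.5,0.1],"rotation":[0,0,0],"claw":5},
    {"translation":[0,3,0.2],"rotation":[0,0,0],"claw":5},
    {"translation":[0,4.5,0.3],"rotation":[0,0,0],"claw":5},
    {"translation":[0,6,0.4],"rotation":[0,0,0],"claw":5},
    {"translation":[0,6,0.4],"rotation":[0,0,0],"claw":5},
  ],
)

```text
clock: 12.1
tool_pos: [0.4892, -0.1566, 0.1221]
orientation: [-179.8, -0.0, -95.9]
force: [1.2, -1.1, 7.9]
opening: 0.0135
gripper_force: 30.0
```

```bash
python3 go.py .4746 -.1552 .122 -96;python3 - <<'E'
from h import *
p,d=ctrl.snapshot("side"); cv2.imwrite("pics/c7.png",cv2.resize(p[120:210,370:480,::-1],(770,630),interpolation=cv2.INTER_CUBIC)[:590])
o=ctrl.get_obs(); print(o["force"],o["moment"],o["tool_pos"])
E
```

```text
t 12.1 tcp [ 0.4892 -0.1566  0.1221] rpy [-1.7983e+02 -3.0000e-02 -9.5940e+01] F [ 1.2  -1.12  7.91] open 0.0135 grip 30.0
T [ 0.1 14.7  0. ] R [-0.03 -0.01  0.01]
tool axes x,y in world [[-0.103, -0.995, 0.001], [-0.995, 0.103, -0.003]]
[ 0.90396748 -1.86717723  7.9074907 ] [-0.61155482 -0.43588119  0.01678902] [ 0.48919945 -0.15663275  0.12203868]
```

View pics/c7.png

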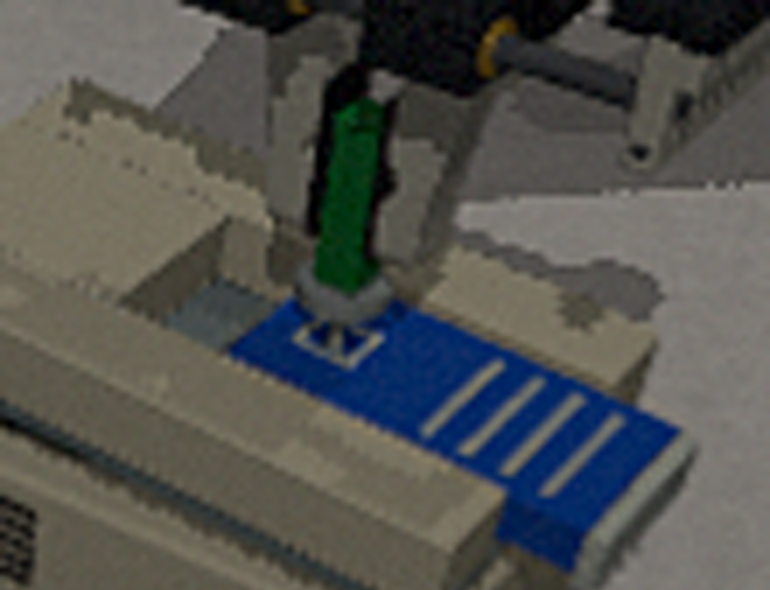

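Side view: the slide is well out (about 28 mm) and the pin still sits in the recess. A lateral force is building, so I ease 0.5 mm sideways as I go on.

arm_command(
  steps=[
    {"translation":[0.3,1.5,0.2],"rotation":[0,0,0],"claw":5},
    {"translation":[0.5,3,0.3],"rotation":[0,0,0],"claw":5},
    {"translation":[0.6,4.5,0.4],"rotation":[0,0,0],"claw":5},
    {"translation":[0.6,6,0.5],"rotation":[0,0,0],"claw":5},
    {"translation":[0.7,7.5,0.6],"rotation":[0,0,0],"claw":5},
  ],
)

```text
clock: 12.65
tool_pos: [0.4821, -0.1563, 0.1215]
orientation: [-179.8, -0.0, -95.9]
force: [1.6, 0.7, 7.6]
opening: 0.0142
gripper_force: 30.0
```

arm_command(
  steps=[
    {"translation":[0.2,1.5,0.1],"rotation":[0,0,0],"claw":5},
    {"translation":[0.3,3,0.2],"rotation":[0,0,0],"claw":5},
    {"translation":[0.4,4.5,0.3],"rotation":[0,0,0],"claw":5},
    {"translation":[0.4,5.5,0.3],"rotation":[0,0,0],"claw":5},
    {"translation":[0.4,5.5,0.3],"rotation":[0,0,0],"claw":5},
  ],
)

```text
clock: 13.15
tool_pos: [0.4767, -0.1559, 0.1212]
orientation: [-179.8, 0.0, -95.9]
force: [2.5, 1.1, 7.5]
opening: 0.0138
gripper_force: 30.0
```

arm_command(
  steps=[
    {"translation":[0,1,0.3],"rotation":[0,0,0],"claw":5},
    {"translation":[0,2,0.4],"rotation":[0,0,0],"claw":5},
    {"translation":[0,2,0.4],"rotation":[0,0,0],"claw":5},
  ],
)

```text
clock: 13.45
tool_pos: [0.4759, -0.1558, 0.1213]
orientation: [-179.6, 0.0, -95.9]
force: [3.8, 0.5, 7.8]
opening: 0.0143
gripper_force: 30.0
```

arm_command(
  steps=[
    {"translation":[0,0.7,0],"rotation":[0,0,0],"claw":5},
    {"translation":[0,1.4,0],"rotation":[0,0,0],"claw":5},
    {"translation":[0,1.4,0],"rotation":[0,0,0],"claw":5},
  ],
)

```text
clock: 13.75
tool_pos: [0.4745, -0.1557, 0.1213]
orientation: [-179.7, 0.0, -95.9]
force: [3.5, -0.2, 7.7]
opening: 0.0145
gripper_force: 30.0
```

arm_command(
  steps=[
    {"translation":[0,0.7,0],"rotation":[0,0,0],"claw":5},
    {"translation":[0,1.4,0],"rotation":[0,0,0],"claw":5},
    {"translation":[0,1.4,0],"rotation":[0,0,0],"claw":5},
  ],
)

```text
clock: 14.05
tool_pos: [0.4739, -0.1556, 0.1214]
orientation: [-179.6, 0.0, -95.9]
force: [6.9, -0.8, 6.3]
opening: 0.014
gripper_force: 30.0
```

arm_command(
  steps=[
    {"translation":[0,0.7,0],"rotation":[0,0,0],"claw":5},
    {"translation":[0,0.7,0],"rotation":[0,0,0],"claw":5},
    {"translation":[0,0.7,0],"rotation":[0,0,0],"claw":5},
  ],
)

```text
clock: 14.35
tool_pos: [0.4737, -0.1554, 0.1215]
orientation: [-179.5, 0.0, -95.9]
force: [7.7, -1.1, 5.3]
opening: 0.0137
gripper_force: 30.0
```

Fx has risen to 7–8 N against the end stop. Unload a little and lift straight out.

arm_command(
  steps=[
    {"translation":[0,-2,0],"rotation":[0,0,0],"claw":5},
    {"translation":[0,-2.5,-4],"rotation":[0,0,0],"claw":5},
    {"translation":[0,-2.5,-10],"rotation":[0,0,0],"claw":5},
    {"translation":[0,-2.5,-30],"rotation":[0,0,0],"claw":5},
    {"translation":[0,-2.5,-65],"rotation":[0,0,0],"claw":5},
  ],
)

```text
clock: 14.85
tool_pos: [0.4689, -0.1553, 0.1825]
orientation: [179.5, 0.0, -96.0]
force: [0.8, -0.1, -0.4]
opening: 0.0135
gripper_force: 30.0
```

```bash
python3 go.py .5847 .1247 .185 -116
python3 - <<'E'
from h import *
p,d=ctrl.snapshot("side"); cv2.imwrite("pics/c8.png",cv2.resize(p[90:210,350:490,::-1],(700,600),interpolation=cv2.INTER_CUBIC))
E
```

```text
t 14.85 tcp [ 0.4689 -0.1553  0.1825] rpy [179.55   0.   -96.02] F [ 0.79 -0.1  -0.45] open 0.0135 grip 30.0
T [-290.6  -85.8   -3.2] R [ 0.09 -0.02  4.  ]
tool axes x,y in world [[-0.105, -0.994, -0.0], [-0.994, 0.105, 0.008]]
```

View pics/c8.png

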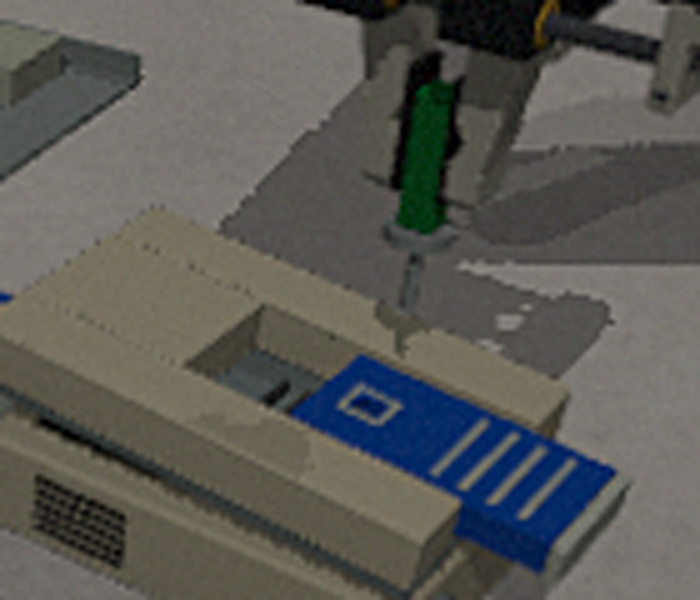

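Side view: the slide stands far out with the recess at px (424.0,170.8), the pin is clear, and the rest looks undisturbed. I check the travel in numbers while carrying the tool back.

arm_command(
  steps=[
    {"translation":[-291,-86,-3],"rotation":[0,0,4],"claw":5},
    {"translation":[-291,-86,-3],"rotation":[0,0,4],"claw":5},
    {"translation":[-291,-86,-3],"rotation":[0,0,4],"claw":5},
    {"translation":[-291,-86,-3],"rotation":[0,0,4],"claw":5},
    {"translation":[-291,-86,-3],"rotation":[0,0,4],"claw":5},
  ],
)

```text
clock: 15.4
tool_pos: [0.5631, 0.0687, 0.1863]
orientation: [179.9, -0.1, -116.0]
force: [-0.1, -0.2, -0.5]
opening: 0.0137
gripper_force: 30.0
```

```bash
python3 go.py .5847 .1247 .187 -116
python3 - <<'E'
from h import *
a=onz("side",404.4,161.8,.0905);
for z in (.0875,.088,.0885): print(z,(onz("side",424,170.8,z)-a)*1000)
E
```

```text
t 15.4 tcp [0.5631 0.0687 0.1863] rpy [ 1.7988e+02 -9.0000e-02 -1.1601e+02] F [-0.05 -0.23 -0.47] open 0.0137 grip 30.0
T [-59.8   5.1  -0.8] R [ 0.02 -0.02 -0.  ]
tool axes x,y in world [[-0.439, -0.899, 0.002], [-0.899, 0.439, 0.002]]
0.0875 [-43.9621192    4.12336097  -3.        ]
0.088 [-44.20751189   4.87581469  -2.5       ]
0.0885 [-44.45290459   5.62826841  -2.        ]
```

Travel is 44 mm, so the slide is at its stop. On to a hover above the stand.

arm_command(
  steps=[
    {"translation":[-60,5,10],"rotation":[0,0,0],"claw":5},
    {"translation":[-60,5,50],"rotation":[0,0,0],"claw":5},
    {"translation":[-60,5,85],"rotation":[0,0,0],"claw":5},
    {"translation":[-60,5,85],"rotation":[0,0,0],"claw":5},
    {"translation":[-60,5,85],"rotation":[0,0,0],"claw":5},
  ],
)

```text
clock: 15.9
tool_pos: [0.585, 0.1226, 0.1018]
orientation: [179.9, -0.2, -116.0]
force: [0.8, -0.8, -0.3]
opening: 0.0141
gripper_force: 30.0
```

```bash
python3 go.py .5847 .1247 .095 -116
python3 - <<'E'
from h import *
def proj(n,P):
    c,f,R,t=cam(n); q=R@P+t; s=q[:2]/q[2]; s=s*(1+c["k1"]*(s@s)); return (s*f+[c["cx"],c["cy"]])
p,d=ctrl.snapshot("side"); o=ctrl.get_obs()["tool_pos"]; print(o)
def col(I,cz): # handle mask centroid and row range
    m=cv2.inRange(cv2.cvtColor(I,cv2.COLOR_BGR2HSV),(45,80,20),(85,255,255)); v,u=np.nonzero(m)
    k=(abs(u-cz[0])<25)&(abs(v-cz[1])<40); return u[k],v[k]
for I,P in((p[:,:,::-1].copy(),o),(cv2.imread("pics/side3.png"),np.array([.5841,.1244,.1873]))):
    c=proj("side",P); u,v=col(I,c); s=np.polyfit(v,u,1) if len(u)>5 else None
    print("tcp px",c.round(1),"n",len(u),"rows-c",v.min()-c[1],v.max()-c[1],"u-c mean",u.mean()-c[0],"bottom rows u-c",u[v>v.max()-3].mean()-c[0],"slope",s[0])
E
```

```text
t 15.9 tcp [0.585  0.1226 0.1018] rpy [ 1.7991e+02 -1.6000e-01 -1.1597e+02] F [ 0.77 -0.78 -0.34] open 0.0141 grip 30.0
T [-1.7  1.2  6.8] R [ 0.02 -0.03  0.01]
tool axes x,y in world [[-0.438, -0.899, 0.003], [-0.899, 0.438, 0.002]]
[0.58615021 0.12300509 0.10323824]
tcp px [287.1 221. ] n 20 rows-c -38.990023911729594 -9.990023911729594 u-c mean 3.3682721607661392 bottom rows u-c 3.8682721607661392 slope -0.07682532347504781
tcp px [283.  177.5] n 62 rows-c -38.46788567889726 11.532114321102739 u-c mean -1.6475543929634568 bottom rows u-c -0.512579859856487 slope -0.12546974645719045
```

arm_command(
  steps=[
    {"translation":[-1,1,0],"rotation":[0,0,0],"claw":5},
    {"translation":[-1,1,0],"rotation":[0,0,0],"claw":5},
  ],
)

```text
clock: 16.15
tool_pos: [0.5862, 0.1248, 0.104]
orientation: [-179.9, 0.1, -116.0]
force: [-0.2, -0.9, -0.8]
opening: 0.0141
gripper_force: 30.0
```

```bash
python3 go.py .5847 .1247 .057 -116
python3 - <<'E'
from h import *
def proj(n,P):
    c,f,R,t=cam(n); q=R@P+t; s=q[:2]/q[2]; s=s*(1+c["k1"]*(s@s)); return (s*f+[c["cx"],c["cy"]])
p,d=ctrl.snapshot("side"); o=ctrl.get_obs()["tool_pos"]; print(o)
for I,P in((p[:,:,::-1].astype(int),o),(cv2.imread("pics/side3.png").astype(int),np.array([.5841,.1244,.1873]))):
    c=proj("side",P); print(c.round(1))
    g=I[:,:,1]-np.maximum(I[:,:,0],I[:,:,2])
    for r in range(int(c[1])-8,int(c[1])+24,2):
        k=[u for u in range(int(c[0])-15,int(c[0])+16) if g[r,u]>12]
        b=I[r,int(c[0])-9:int(c[0])+10:2].sum(1)
        print(round(r-c[1],1),"green",(round(np.mean(k)-c[0],1),len(k)) if k else None,b.tolist())
E
```

```text
t 16.15 tcp [0.5862 0.1248 0.104 ] rpy [-1.799e+02  1.400e-01 -1.160e+02] F [-0.2  -0.93 -0.81] open 0.0141 grip 30.0
T [ 0.8  1.4 47. ] R [-0.02  0.03 -0.  ]
tool axes x,y in world [[-0.438, -0.899, -0.002], [-0.899, 0.438, -0.002]]
[0.58598927 0.12472561 0.10377255]
[286.5 221.4]
-8.4 green None [185, 222, 93, 11, 47, 7, 37, 85, 127, 234]
-6.4 green None [234, 200, 235, 213, 160, 124, 229, 257, 265, 268]
-4.4 green None [281, 192, 232, 259, 261, 257, 269, 270, 250, 211]
-2.4 green None [434, 143, 278, 259, 266, 255, 199, 130, 175, 189]
-0.4 green None [395, 278, 271, 262, 215, 141, 87, 107, 252, 270]
1.6 green None [391, 348, 250, 266, 261, 144, 83, 210, 268, 248]
3.6 green None [388, 413, 253, 254, 254, 266, 276, 250, 253, 259]
5.6 green None [394, 285, 186, 256, 249, 249, 262, 241, 260, 269]
7.6 green None [399, 247, 226, 275, 256, 263, 272, 212, 209, 342]
9.6 green (np.float64(0.5), 1) [407, 261, 252, 302, 247, 195, 185, 202, 154, 339]
11.6 green None [396, 227, 243, 238, 258, 264, 269, 245, 149, 366]
13.6 green None [404, 400, 260, 230, 228, 233, 213, 182, 154, 259]
15.6 green 
[... 760 characters left out ...]
, 97, 192, 214, 239, 230, 237, 239, 248]
5.5 green (np.float64(-4.5), 2) [384, 388, 179, 38, 220, 240, 245, 243, 240, 199]
7.5 green (np.float64(-2.5), 6) [387, 246, 170, 59, 115, 243, 189, 135, 120, 148]
9.5 green (np.float64(0.0), 9) [378, 228, 236, 122, 57, 60, 45, 52, 189, 163]
11.5 green (np.float64(-2.0), 3) [388, 240, 236, 204, 148, 170, 241, 290, 191, 83]
13.5 green None [386, 204, 215, 230, 240, 225, 235, 214, 151, 271]
15.5 green None [384, 390, 269, 215, 200, 216, 213, 218, 315, 384]
17.5 green None [389, 390, 382, 395, 381, 201, 123, 384, 367, 351]
19.5 green None [372, 373, 378, 371, 386, 238, 124, 380, 368, 382]
21.5 green None [374, 377, 362, 360, 376, 241, 155, 381, 373, 366]
```

Run:
```python
from h import *
def proj(n,P):
    c,f,R,t=cam(n); q=R@P+t; s=q[:2]/q[2]; s=s*(1+c["k1"]*(s@s)); return (s*f+[c["cx"],c["cy"]])
o=np.array([.4689,-.1553,.1825])
for h in (.049,.0165): print(proj("side",o-[0,0,h]).round(1))
print("c4 collar",proj("side",np.array([.5224,-.1579,.1653-.0165])).round(1))
print("mm per px: dz",(proj("side",o)-proj("side",o+[0,0,.01])).round(2),"dx",(proj("side",o+[.01,0,0])-proj("side",o)).round(2),"dy",(proj("side",o+[0,.01,0])-proj("side",o)).round(2))
```

```text
[430.8 150.6]
[433.6 135. ]
c4 collar [406.  135.1]
mm per px: dz [-0.91  5.14] dx [-5.3  -1.42] dy [-2.16  2.13]
```

arm_command(
  steps=[
    {"translation":[0.3,0.5,5],"rotation":[0,0,0],"claw":5},
    {"translation":[0.3,0.5,9],"rotation":[0,0,0],"claw":5},
    {"translation":[0.3,0.5,9],"rotation":[0,0,0],"claw":5},
    {"translation":[0.3,0.5,9],"rotation":[0,0,0],"claw":5},
    {"translation":[0.3,0.5,9],"rotation":[0,0,0],"claw":5},
  ],
)

```text
clock: 16.7
tool_pos: [0.5848, 0.1246, 0.093]
orientation: [180.0, -0.0, -116.0]
force: [0.2, 0.2, -0.6]
opening: 0.0138
gripper_force: 30.0
```

```bash
python3 go.py .5846 .1247 .057 -116
```

```text
t 16.7 tcp [0.5848 0.1246 0.093 ] rpy [ 1.8000e+02 -1.0000e-02 -1.1597e+02] F [ 0.2   0.22 -0.57] open 0.0138 grip 30.0
T [ 0.   0.2 36. ] R [ 0.   -0.    0.01]
tool axes x,y in world [[-0.438, -0.899, 0.0], [-0.899, 0.438, 0.0]]
```

Right on the grasp pose, so I lower with feeling.

arm_command(
  steps=[
    {"translation":[0,0,3],"rotation":[0,0,0],"claw":5},
    {"translation":[0,0,6],"rotation":[0,0,0],"claw":5},
    {"translation":[0,0,9],"rotation":[0,0,0],"claw":5},
    {"translation":[0,0,12],"rotation":[0,0,0],"claw":5},
    {"translation":[0,0,12],"rotation":[0,0,0],"claw":5},
  ],
)

```text
clock: 17.2
tool_pos: [0.5844, 0.1244, 0.0804]
orientation: [180.0, -0.0, -116.0]
force: [-0.3, 0.1, -0.6]
opening: 0.0138
gripper_force: 30.0
```

arm_command(
  steps=[
    {"translation":[0,0,4],"rotation":[0,0,0],"claw":5},
    {"translation":[0,0,8],"rotation":[0,0,0],"claw":5},
    {"translation":[0,0,12],"rotation":[0,0,0],"claw":5},
    {"translation":[0,0,16],"rotation":[0,0,0],"claw":5},
    {"translation":[0,0,16],"rotation":[0,0,0],"claw":5},
  ],
)

```text
clock: 17.7
tool_pos: [0.5843, 0.1244, 0.0643]
orientation: [180.0, -0.1, -116.0]
force: [0.4, -0.6, -0.6]
opening: 0.0138
gripper_force: 30.0
```

arm_command(
  steps=[
    {"translation":[0,0,2],"rotation":[0,0,0],"claw":5},
    {"translation":[0,0,4],"rotation":[0,0,0],"claw":5},
    {"translation":[0,0,4],"rotation":[0,0,0],"claw":5},
  ],
)

```text
clock: 18.0
tool_pos: [0.5847, 0.1245, 0.0608]
orientation: [180.0, -0.0, -116.0]
force: [0.6, -0.6, -1.2]
opening: 0.0137
gripper_force: 30.0
```

arm_command(
  steps=[
    {"translation":[0,0,1.5],"rotation":[0,0,0],"claw":5},
    {"translation":[0,0,3],"rotation":[0,0,0],"claw":5},
    {"translation":[0,0,3],"rotation":[0,0,0],"claw":5},
  ],
)

```text
clock: 18.3
tool_pos: [0.5847, 0.1245, 0.0579]
orientation: [180.0, -0.0, -116.0]
force: [0.0, -0.1, -0.8]
opening: 0.014
gripper_force: 30.0
```

arm_command(
  steps=[
    {"translation":[0,0,1],"rotation":[0,0,0],"claw":5},
    {"translation":[0,0,1],"rotation":[0,0,0],"claw":5},
    {"translation":[0,0,1],"rotation":[0,0,0],"claw":5},
  ],
)

```text
clock: 18.6
tool_pos: [0.5848, 0.1246, 0.0571]
orientation: [180.0, 0.0, -116.0]
force: [-0.7, 0.0, -1.4]
opening: 0.0138
gripper_force: 30.0
```

arm_command(
  steps=[
    {"translation":[0,0,1],"rotation":[0,0,0],"claw":5},
    {"translation":[0,0,1],"rotation":[0,0,0],"claw":5},
    {"translation":[0,0,1],"rotation":[0,0,0],"claw":5},
  ],
)

```text
clock: 18.9
tool_pos: [0.5848, 0.1246, 0.057]
orientation: [-180.0, 0.0, -116.0]
force: [-3.2, 0.1, 6.5]
opening: 0.014
gripper_force: 30.0
```

Collar is seated on the wood, at the same height as the original grasp. Release and rise.

arm_command(
  steps=[
    {"translation":[0,0,-0.8],"rotation":[0,0,0],"claw":5},
    {"translation":[0,0,-0.8],"rotation":[0,0,0],"claw":30},
    {"translation":[0,0,-0.8],"rotation":[0,0,0],"claw":60},
    {"translation":[0,0,-0.8],"rotation":[0,0,0],"claw":60},
    {"translation":[0,0,-0.8],"rotation":[0,0,0],"claw":60},
  ],
)

```text
clock: 19.4
tool_pos: [0.5848, 0.1246, 0.0568]
orientation: [180.0, -0.0, -116.0]
force: [-0.1, -0.0, 0.6]
opening: 0.0406
gripper_force: 0.0
```

arm_command(
  steps=[
    {"translation":[0,0,-20],"rotation":[0,0,0],"claw":60},
    {"translation":[0,0,-50],"rotation":[0,0,0],"claw":60},
    {"translation":[0,0,-90],"rotation":[0,0,0],"claw":60},
    {"translation":[0,0,-130],"rotation":[0,0,0],"claw":60},
    {"translation":[0,0,-130],"rotation":[0,0,0],"claw":60},
  ],
)

```text
clock: 19.9
tool_pos: [0.5879, 0.1256, 0.1932]
orientation: [-179.6, 0.4, -115.9]
force: [-1.0, 0.3, -0.0]
opening: 0.0602
gripper_force: 0.0
```

```bash
python3 go.py .5847 .1247 .187 -116
python3 - <<'E'
from h import *
p,d=ctrl.snapshot("side"); I=p[:,:,::-1].copy(); cv2.imwrite("pics/end.png",I)
for nm,J in(("start",cv2.imread("pics/side0.png")),("end",I)):
    H=cv2.cvtColor(J,cv2.COLOR_BGR2HSV)
    def cen(lo,hi,b):
        m=cv2.inRange(H,lo,hi); v,u=np.nonzero(m); k=(u>b[0])&(u<b[1])&(v>b[2])&(v<b[3]); return len(u[k]),round(u[k].mean(),1),round(v[k].mean(),1),v[k].min(),v[k].max()
    print(nm,"handle",cen((45,80,20),(85,255,255),(275,305,215,260)),"denture",cen((0,90,60),(8,255,255),(215,265,210,255)),"jar",cen((105,150,60),(125,255,255),(330,356,140,180)))
a=cv2.imread("pics/side0.png").astype(int); print("plaster diff",abs(a-I)[285:335,310:362].mean(),"bench diff ref",abs(a-I)[340:390,20:120].mean())
E
```

```text
t 19.9 tcp [0.5879 0.1256 0.1932] rpy [-179.6     0.41 -115.92] F [-0.96  0.29 -0.03] open 0.0602 grip 0.0
T [2.3 2.5 6.2] R [-0.08  0.08  0.02]
tool axes x,y in world [[-0.437, -0.899, -0.007], [-0.899, 0.437, -0.007]]
start handle (262, np.float64(288.1), np.float64(238.4), np.int64(224), np.int64(253)) denture (246, np.float64(239.0), np.float64(233.0), np.int64(222), np.int64(247)) jar (117, np.float64(342.2), np.float64(153.5), np.int64(148), np.int64(161))
end handle (262, np.float64(288.0), np.float64(238.2), np.int64(224), np.int64(253)) denture (250, np.float64(238.9), np.float64(233.1), np.int64(222), np.int64(247)) jar (80, np.float64(342.9), np.float64(151.3), np.int64(148), np.int64(156))
plaster diff 15.230512820512821 bench diff ref 6.5324
```

Run:
```python
from h import *
I=cv2.imread("pics/end.png"); H=cv2.cvtColor(I,cv2.COLOR_BGR2HSV); m=cv2.inRange(H,(105,120,50),(125,255,255)); v,u=np.nonzero(m); k=(u>370)&(u<500)&(v>140)&(v<215)
print("slide blue",u[k].min(),u[k].max(),v[k].min(),v[k].max())
if u[k].max()>465: print(ctrl.close_job())
```

```text
slide blue 408 472 161 204
the job is handed in; nothing more can be done
None
```

The job is handed in: the filter slide is pushed out about 44 mm to its end stop, by camera measurement. The pin tool is back upright in the wooden stand, collar on the wood and gripper clear. The highest force reading during the press and push was 9 N on any axis, and it took about 20 s of the 72 s.

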